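# Half-turn and nest a stock bin until the catches snap

## Task

The empty blue bin is stacked on the bin full of tape rolls. Lift it off, turn it half a turn so that its orange end matches the orange end of the empty grey bin in the steel bay, and nest it in that grey bin, pressing it down gently until it is fully home and both red spring catches have snapped back over its rim; never press with more than about 15 N, since the plastic is thin, and let go of it. Leave everything else on the bench where it is.

Things in the scene. Friction and masses are not known exactly. Their poses are not given: they have to be found in the camera images.
- bin_center (a point): Centre (half-way up) of the loose empty blue bin: 148 x 66 mm over its rim, 84 mm high, 0.26 kg (+-25 %). x is its long axis, pointing to its orange end; z is up. Hold it mid-way along, across its width, by the straight upright rim skirt: 66 mm wide, 34 mm high, from the rim (42 mm above this point) down to 8 mm above this point. Fingers below the skirt meet the lower bin.
- bin_foot (a point): Centre of the blue bin's underside. Below the skirt its walls taper to 122 x 40 mm here. Both long sides have upright channels outside, at x = +40 and -12 mm, which inside are ribs with tops 8 mm below the rim. All three bins have this shape. With its x the same way as the bin below it nests, channels over ribs, 1.5 mm play all round, until its skirt rests on the lower rim (own rim 34 mm higher).
- stock_rim (a point): Centre of the rim plane of the fixed grey bin full of tape rolls, rim 96 mm above the bench; x points to its orange end. The blue bin starts stacked on it, turned by half a turn: it then stands on the rib tops, its rim 76 mm above this rim. Lift it straight up.
- bay_plate (a point): Centre of the top of the fixed steel bay's base plate, 10 mm above the bench. An empty grey bin is centred here, orange end to x, on a locked riser of unreported height: its rim is 88 to 128 mm above this point, so the blue centre ends 80 to 120 mm above this point, to be found by feel. It gives 3 mm at about 15 N, then is rigid. Posts at its ends (x = +-86 mm) rise 56 mm above its rim.
- catch_front (a joint): Red spring catch on the post at the bay's -x end, in m: 0 sprung in, grows as it is pushed outward (about 4 mm while the skirt slides past, at most 7). Its sloped nose overhangs the nested bin's end rim by 4 mm. On the way down the skirt meets the slopes about 47 mm above home. The two catches together resist with about 5 to 10 N; they spring back only when the bin is within about 2 mm of home.
- catch_back (a joint): The same red spring catch on the post at the bay's +x end (m, 0 = sprung in).
- tape_red: Loose red tape roll, 52 mm across, 20 mm high; origin under its centre. Bystander.
- tape_green: Loose green tape roll, 52 mm across, 20 mm high; origin under its centre. Bystander.
- notebooks: Two stacked notebooks, 152 x 107 x 33 mm; origin under the centre. Bystander.
- pencil_pot: White pot of pencils, 76 mm across, 150 mm high with pencils; origin under its centre. Bystander.
- stapler: Red and black stapler, 130 x 34 x 43 mm; origin under its centre. Bystander.
- card_box: White card box with green lid, 102 x 77 x 51 mm; origin under its centre. Bystander.
Not all that is in view belongs to the job. Of the things that look like the part that bears bin_center, the largest one is meant.

How it is judged (in metres and radians):
On the way:
1. the blue bin is lifted clear of the bin of tape rolls (z of bin_center in the frame of stock_rim above 0.06 m), for 0.2 s.
At the end, for the whole second after the job is handed in: The blue bin lies nested in the grey bay bin (centred on it within 6 mm, in line within 0.08 rad, level within 0.05 rad, its centre 77 to 121.5 mm above the bay plate, so nested and not stacked), both red catches are back over its rim (within 1.5 mm of 0), and it is released and at rest (horizontal distance between bin_center and bay_plate below 0.006 m and z of bin_center in the frame of bay_plate between 0.077 and 0.1215 m and angle between the x axis of bin_center and the x axis of bay_plate, either way round below 0.08 rad and angle between bin_center's own z axis and vertical below 0.05 rad and value of joint each of catch_front, catch_back below 0.0015 m and contact force between bin and the fingers below 0.2 N and linear speed of bin below 0.02 m/s); the robot touches nothing.
It fails at once if the blue bin is pressed on the bay, its bin or its catches with more than 36 N (all contact forces added, side loads included) (contact force between bin and bay above 36 N).
It fails at once if a bystander is moved by more than 25 mm (distance of any of tape_red, tape_green, notebooks, pencil_pot, stapler, card_box from where it was at the start of the episode above 0.025 m).
It also fails if it takes over 48 s, if anything falls off the work surface, if the arm or the gripper's body presses on something with over 40 N, if the wrist force passes 120 N, or if a joint passes its speed limit or range.

## Robot

A 6-joint arm with a two-finger parallel gripper is mounted at the origin on the work surface. World frame = base frame: x ahead of the robot, y to its left, z up, the work surface at z = 0. Lengths are in m, angles in degrees, forces in N, time in s.
With the tool pointing down it reaches from about 0.35 to 0.975 m from the base axis. Payload 7.1 kg.
Tool frame: the origin (TCP) lies at the very end of the fingers, on their centre line; the grasp point (between the pads) lies 19 mm behind it; z points along the fingers, y is the line along which they close (so a half turn about z gives the same grasp; the last joint's range is limited). The gripper opens to 88 mm and grips with 3 to 60 N. Pads are 20 mm wide; open, the fingers measure 115 mm over their backs; the gripper's body (75 mm by 178 mm) begins 61 mm behind the grasp point.
Start: joints at [-1.089, 24.242, 93.386, -0, 62.372, -1.089], TCP at [0.625, 0, 0.223] pointing down, gripper open.
Joint ranges: [-172.04, 172.04], [-51.8, 120.97], [4.93, 147.93], [-75.15, 255.16], [6.16, 154.13], [-145.62, 145.62]. Speed limits (degrees/s): [136.94, 136.94, 172.46, 180, 180, 180].

## Interface

Orientations are given as a 3x3 rotation matrix whose columns are the frame's x, y, z axes.
In Python, from workcell import robot gives the robot as it stands. The module is installed in compiled form; this text tells all that it offers. Calls block until the motion is done:
- robot.move_ptp(position, orientation): joint-space move of the TCP to a pose.
- robot.move_straight(position, orientation=None, rate=0.15): straight line of the TCP; orientation=None keeps the orientation; rate is the mean speed in m/s.
- robot.goto_joints(angles): joint-space move.
- robot.set_gripper(opening): opening from 0.0 (shut) to 1.0 (fully open); the grip force is fixed at half the most; returns when the fingers have stopped.
- robot.sleep(seconds).
- robot.inverse_kinematics(position, orientation): joint angles nearest the present ones, or None.
- robot.observe(): the state.
- robot.read_camera(name): name is "scene" or "side" or "wrist"; returns a dict with "image" (400x640x3 uint8, red, green, blue), "range_z" (400x640 float32, m along the optical axis (not along the pixel's ray), 0 where there is no reading), "camera_matrix" (3x3 intrinsics, pixels), "D" ([k1, k2, p1, p2, k3] as OpenCV has them; the pictures are not rectified), "view" (4x4, takes a point from world to camera coordinates); the wrist camera has in their place "hand_eye" (4x4, takes a point from camera to tool coordinates, whose origin is the TCP and whose axes are the flange's). Camera axes: x right, y up, looking along -z (the intrinsics and any distortion apply to the point x, -y, -z); pixel columns grow to the right and rows downward; lengths in m; the calibration is good to about 2 mm. A picture is of the moment at which its call begins: read the wrist's pose just before it.
A pose or a line that the arm cannot do raises robot.IKError and nothing moves.
- robot.hand_in(): hands the job in; it is judged then, once.
The state is a dict: "t": time; "joint_pos": joint angles; "joint_velocities": joint speeds; "effort": joint torques, N m; "eef_pos": TCP position; "tcp_rot": TCP orientation; "ft_force": force on the tool from outside, world axes, zero at the start; "wrist_torque": the same for the moment, N m; "gripper_width": opening from 0.0 (shut) to 1.0 (fully open); "grasp_force": force on a finger pad.
Only numpy, scipy, OpenCV 4.12 (cv2) and the standard library are available. Lean on these libraries where they do the work, as an engineer would, in place of code of your own. Each camera call takes 0.05 s, during which the arm holds its last target. There are 200 camera calls.

## Working session

There is one attempt and no reset: what is moved stays moved. The work goes in short steps, each a Python script; the robot and the scene stay as the last script left them, time stands still between calls to the robot, and variables do not carry over. Pictures are saved under pics/ and viewed, at most 10 in all, crops included, and the job is handed in when it is done.

```bash
mkdir -p pics; ls; cat > h.py <<'E'
import numpy as np, cv2
from workcell import robot
def snap(name,f):
    o=robot.observe(); c=robot.read_camera(name)
    if name=="wrist":
        T=np.eye(4);T[:3,:3]=o["tcp_rot"];T[:3,3]=o["eef_pos"];c["c2w"]=T@np.array(c["hand_eye"])
    else: c["c2w"]=np.linalg.inv(c["view"])
    cv2.imwrite("pics/"+f+".png",c["image"][:,:,::-1]); np.savez("pics/"+f+".npz",**{k:np.array(v) for k,v in c.items()})
    return c
def pts(c,uv):
    uv=np.array(uv,float).reshape(-1,2); i=uv.round().astype(int)
    z=c["range_z"][i[:,1],i[:,0]]
    n=cv2.undistortPoints(uv.reshape(-1,1,2),np.array(c["camera_matrix"],float),np.array(c["D"],float)).reshape(-1,2)
    p=np.c_[n[:,0]*z,-n[:,1]*z,-z,np.ones(len(z))]
    w=(c["c2w"]@p.T).T[:,:3]; w[z==0]=np.nan
    return w
def cloud(c):
    v,u=np.mgrid[0:400,0:640]; return pts(c,np.c_[u.ravel(),v.ravel()]).reshape(400,640,3)
E
python3 - <<'E'
from h import *
a=snap("scene","s1");b=snap("side","d1")
print(robot.observe())
E
```

```text
pics
{'t': 0.1, 'joint_pos': array([-1.08850578e+00,  2.42800849e+01,  9.34261250e+01, -1.56988194e-03,
        6.23740061e+01, -1.08738349e+00]), 'joint_velocities': array([-0.02305048, -0.04122573, -0.16813986,  0.04214142,  0.03041153,
        0.18486547]), 'effort': array([ 6.49496542e-04, -5.45618248e+01, -2.74323839e+01,  6.46709581e-02,
        1.88581715e-02,  1.54216096e-06]), 'eef_pos': array([6.24495313e-01, 2.90339943e-05, 2.21985461e-01]), 'tcp_rot': array([[ 6.86701783e-06,  9.99999020e-01, -1.40024231e-03],
       [ 1.00000000e+00, -6.86376932e-06,  2.32476674e-06],
       [ 2.31515352e-06, -1.40024233e-03, -9.99999020e-01]]), 'ft_force': array([ 0.3969521 , -0.50862362,  0.25688224]), 'wrist_torque': array([-0.04072851,  0.02685817, -0.0158777 ]), 'grasp_force': 0.0, 'gripper_width': 0.9999349610360583}
```

View pics/s1.png

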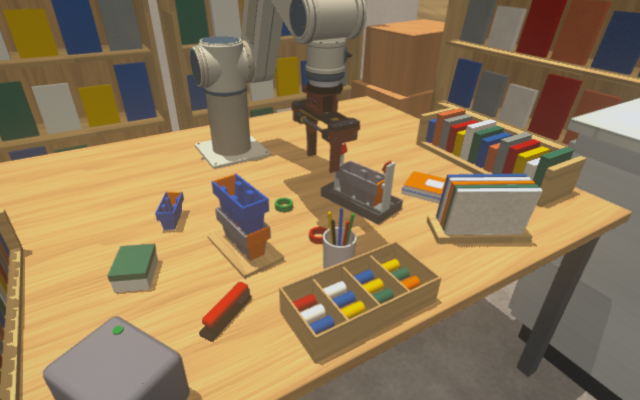

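View pics/d1.png

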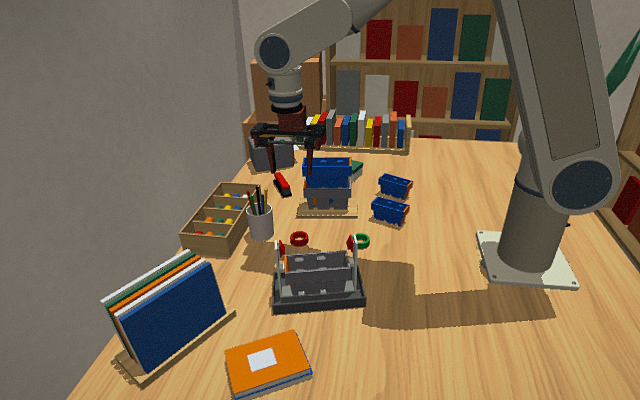

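The scene view shows the blue stacked bin at about (242,205) and the bay at (362,190). The side view shows the same bins at (327,172) and (318,280). Next I'll take coarse positions from depth.

```bash
python3 - <<'E'
from h import *
C=[];I=[]
for f in("s1","d1"):
    c=dict(np.load(f"pics/{f}.npz")); w=cloud(c)
    for n,uv in dict(s1=dict(blue=(240,200),bay=(362,185),tapeg=(284,204)),d1=dict(blue=(327,172),bay=(318,280),tapeg=(362,241),postL=(279,265),postR=(357,265),redL=(280,247),redR=(351,242)))[f].items(): print(f,n,pts(c,uv).round(3))
    C.append(w.reshape(-1,3)); I.append(c["image"].reshape(-1,3).astype(int))
    h=cv2.cvtColor(c["image"],cv2.COLOR_RGB2HSV).reshape(-1,3).astype(int); w=w.reshape(-1,3)
    bl=(h[:,0]>105)&(h[:,0]<130)&(h[:,1]>120)&(w[:,2]>.155)&(w[:,2]<.185)&(w[:,0]>.4)&(w[:,0]<.9)
    bl&=np.abs(w[:,1])<.4
    org=(h[:,0]>5)&(h[:,0]<18)&(h[:,1]>150)&(w[:,2]>.05)&(w[:,2]<.2)&(w[:,0]>.4)&(w[:,0]<.9)&(np.abs(w[:,1])<.4)
    gray=(h[:,1]<50)&(w[:,2]>.08)&(w[:,2]<.2)&(w[:,0]>.4)&(w[:,0]<.8)&(np.abs(w[:,1])<.4)
    red=((h[:,0]<5)|(h[:,0]>175))&(h[:,1]>150)&(w[:,2]>.1)&(w[:,0]>.3)&(w[:,0]<.9)&(np.abs(w[:,1])<.4)
    for n,m in(("blue",bl),("org",org),("gray",gray),("red",red)):
        p=w[m]; print(f,n,len(p))
        if len(p)>4:
            k=np.float32(p[:,:2]); 
            print(p.min(0).round(3),p.max(0).round(3),cv2.minAreaRect(k), np.median(p,0).round(3))
E
```

```text
s1 blue [[ 0.53  -0.172  0.121]]
s1 bay [[0.56  0.175 0.08 ]]
s1 tapeg [[ 0.424 -0.001 -0.002]]
s1 blue 290
[ 0.499 -0.223  0.158] [0.792 0.4   0.174] ((0.6388594508171082, 0.09114786982536316), (0.673051118850708, 0.146798238158226), 75.90296173095703) [ 0.597 -0.17   0.17 ]
s1 org 992
[ 0.445 -0.218  0.05 ] [0.834 0.4   0.173] ((0.6074807643890381, 0.09993931651115417), (0.6637577414512634, 0.3505750000476837), 80.61241912841797) [ 0.634 -0.152  0.131]
s1 gray 1651
[ 0.436 -0.226  0.08 ] [0.8   0.397 0.174] ((0.6455509662628174, 0.08564034104347229), (0.3871183693408966, 0.5794939398765564), 7.903834342956543) [0.609 0.185 0.095]
s1 red 1
d1 blue [[ 0.558 -0.151  0.152]]
d1 bay [[0.52  0.229 0.071]]
d1 tapeg [[ 0.439 -0.026 -0.   ]]
d1 postL [[0.612 0.217 0.094]]
d1 postR [[0.44  0.118 0.031]]
d1 redL [[0.6   0.233 0.159]]
d1 redR [[0.45  0.191 0.157]]
d1 blue 749
[ 0.487 -0.225  0.155] [0.795 0.399 0.174] ((0.6896781921386719, 0.0660063624382019), (0.6877598762512207, 0.1513771414756775), 62.63375473022461) [ 0.59  -0.152  0.161]
d1 org 478
[ 0.449 -0.222  0.051] [0.875 0.4   0.172] ((0.6681523323059082, 0.08959203958511353), (0.41575148701667786, 0.5821405053138733), 6.351853847503662) [0.787 0.324 0.158]
d1 gray 2156
[ 0.436 -0.223  0.08 ] [0.8   0.397 0.174] ((0.6477594375610352, 0.08693534135818481), (0.38891133666038513, 0.56996089220047), 8.137202262878418) [0.549 0.191 0.094]
d1 red 389
[ 0.447 -0.044  0.102] [0.772 0.308 0.401] ((0.6623520255088806, 0.09858222305774689), (0.34624552726745605, 0.3215100169181824), 19.5633602142334) [0.598 0.029 0.272]
```

```bash
python3 - <<'E'
from h import *
R=robot.observe()["tcp_rot"]; 
R=np.array([[0,1,0],[1,0,0],[0,0,-1.]])
c=None
for n,p in(("wa",(0.53,0.205,.40)),("wb",(0.565,-.18,.40))):
    robot.move_ptp(p,R); c=snap("wrist",n); print(robot.observe()["t"],c["c2w"].round(3).tolist())
a=[cv2.imread(f"pics/{n}.png") for n in("wb","wa")]
cv2.imwrite("pics/w.png",cv2.resize(np.vstack(a),(480,600)))
E
```

```text
1.2583 [[1.0, -0.0, 0.003, 0.53], [-0.0, 0.969, 0.248, 0.273], [-0.003, -0.248, 0.969, 0.561], [0.0, 0.0, 0.0, 1.0]]
2.75 [[1.0, -0.001, 0.001, 0.564], [0.001, 0.969, 0.247, -0.111], [-0.001, -0.247, 0.969, 0.562], [0.0, 0.0, 0.0, 1.0]]
```

View pics/w.png

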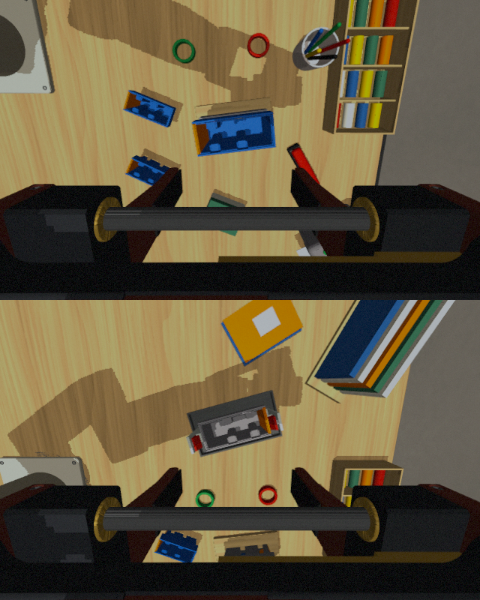

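The top half shows the blue bin at about (235,132) with its orange end at -x. The bottom half shows the bay at about (235,423) with its orange end at +x. That's the expected half-turn. Next I'll fit the rims.

```bash
python3 - <<'E'
from h import *
c=dict(np.load("pics/wb.npz")); w=cloud(c)[:250].reshape(-1,3)
m=(np.abs(w[:,0]-.565)<.14)&(np.abs(w[:,1]+.17)<.12)&(w[:,2]>.12); p=w[m]
print("blue z hist",np.histogram(p[:,2],bins=np.arange(.12,.2,.005)))
q=p[(p[:,2]>.162)&(p[:,2]<.182)]; print(len(q),cv2.minAreaRect(np.float32(q[:,:2])),q.min(0),q.max(0))
for z in(.166,.168,.17): 
    q=p[p[:,2]>z];print(z,len(q),cv2.minAreaRect(np.float32(q[:,:2])))
c=dict(np.load("pics/wa.npz")); W=cloud(c)[:300]; w=W.reshape(-1,3); im=cv2.cvtColor(c["image"][:300],cv2.COLOR_RGB2HSV).reshape(-1,3).astype(int)
m=(np.abs(w[:,0]-.53)<.14)&(np.abs(w[:,1]-.2)<.1)&(w[:,2]>.006)&(w[:,2]<.25); p=w[m];h=im[m]
print("bay hist");H,e=np.histogram(p[:,2],bins=np.arange(.0,.2,.005))
print([(round(a,3),int(b)) for a,b in zip(e,H)])
r=p[((h[:,0]<6)|(h[:,0]>172))&(h[:,1]>150)];print("red",len(r))
for s in(0,1):
    k=r[(r[:,0]>.53)==s]; print(len(k),np.median(k,0).round(4),k.min(0).round(3),k.max(0).round(3)) if len(k) else 0
o=p[(h[:,0]>7)&(h[:,0]<20)&(h[:,1]>150)]; print("org",len(o),np.median(o,0).round(3),o.max(0).round(3))
b=p[p[:,2]<.018]; print("plate",len(b),cv2.minAreaRect(np.float32(b[:,:2])))
np.save("bay.npy",np.c_[p,h])
for lo,hi in((.09,.1),(.1,.11),(.11,.12),(.12,.13),(.13,.14),(.14,.16),(.16,.2)):
    q=p[(p[:,2]>lo)&(p[:,2]<hi)]
    if len(q)>5: print(lo,len(q),cv2.minAreaRect(np.float32(q[:,:2])))
i=c["image"][60:300,220:420]; 
x,y=235*640/480,0
j=dict(np.load("pics/wb.npz"))["image"]
cv2.imwrite("pics/crop.png",np.hstack([cv2.resize(j[110:230,230:400,::-1],None,fx=2.3,fy=2.3),cv2.resize(i[40:160,20:190,::-1],None,fx=2.3,fy=2.3)]))
E
```

```text
blue z hist (array([ 117,  127,  138,  151,  167,  189,  196,  216,  709,  363, 1112,
          0,    0,    0,    0,    0]), array([0.12 , 0.125, 0.13 , 0.135, 0.14 , 0.145, 0.15 , 0.155, 0.16 ,
       0.165, 0.17 , 0.175, 0.18 , 0.185, 0.19 , 0.195, 0.2  ]))
2059 ((0.5595055222511292, -0.18216881155967712), (0.14785169064998627, 0.06622334569692612), 7.127418518066406) [ 0.48241437 -0.22322964  0.16200486] [ 0.63557088 -0.1406103   0.17492499]
0.166 3537 ((0.5653730034828186, -0.17932158708572388), (0.163336843252182, 0.0789208933711052), 3.530507802963257)
0.168 3448 ((0.5653730034828186, -0.17932158708572388), (0.163336843252182, 0.0789208933711052), 3.530507802963257)
0.17 3250 ((0.5653730034828186, -0.17932158708572388), (0.163336843252182, 0.0789208933711052), 3.530507802963257)
bay hist
[(np.float64(0.0), 0), (np.float64(0.005), 914), (np.float64(0.01), 895), (np.float64(0.015), 677), (np.float64(0.02), 517), (np.float64(0.025), 491), (np.float64(0.03), 402), (np.float64(0.035), 85), (np.float64(0.04), 84), (np.float64(0.045), 86), (np.float64(0.05), 89), (np.float64(0.055), 1
[... 1083 characters left out ...]
6895)
0.1 684 ((0.5230617523193359, 0.20016229152679443), (0.17730149626731873, 0.0658714547753334), 14.830450057983398)
0.11 16 ((0.5213643312454224, 0.2128688246011734), (0.18032529950141907, 0.008265309035778046), 14.843385696411133)
0.12 17 ((0.5198958516120911, 0.21309413015842438), (0.17655828595161438, 0.007150895893573761), 14.887978553771973)
0.13 44 ((0.5238944292068481, 0.20057402551174164), (0.18097373843193054, 0.03360963240265846), 14.853919982910156)
0.14 626 ((0.5239596366882324, 0.2004522979259491), (0.1822929084300995, 0.03420652821660042), 14.940394401550293)
0.16 50 ((0.5222131013870239, 0.19939440488815308), (0.16648180782794952, 0.024534085765480995), 14.80859088897705)
```

View pics/crop.png

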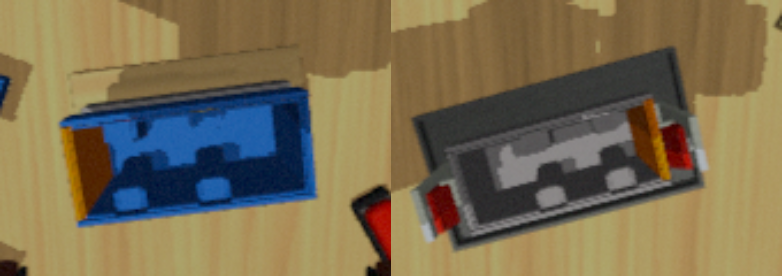

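Blue bin centre is about (0.5595,-0.182) at yaw 187.1° with its rim at 0.172. The bay is at about (0.524,0.200), yaw 14.9°, rim about 0.101. I'll re-measure each one with the hand yaw it will be used at, so any hand-eye bias cancels, and then grasp.

```bash
cat >> h.py <<'E'
def Ry(a):
    c,s=np.cos(np.radians(a)),np.sin(np.radians(a)); return np.array([[c,s,0],[s,-c,0],[0,0,-1.]])
def rect(w,cx,cy,lo,hi,r=.13):
    p=w.reshape(-1,3); p=p[(np.hypot(p[:,0]-cx,p[:,1]-cy)<r)&(p[:,2]>lo)&(p[:,2]<hi)]
    (x,y),(a,b),t=cv2.minAreaRect(np.float32(p[:,:2]))
    if a<b: t-=90;a,b=b,a
    return np.array([x,y,a,b,t,len(p)]).round(4)
E
python3 - <<'E'
from h import *
robot.move_ptp((.5238,.2003,.40),Ry(194.87)); c=snap("wrist","wa2");w=cloud(c); w[300:]=np.nan
for b in((.09,.1),(.1,.106),(.14,.16)): print("bay",rect(w,.5238,.2003,*b))
q=w.reshape(-1,3);q=q[(np.hypot(q[:,0]-.5238,q[:,1]-.2003)<.1)&(q[:,2]>.095)&(q[:,2]<.11)];print(np.histogram(q[:,2],bins=np.arange(.095,.111,.001)))
print(robot.observe()["joint_pos"],robot.observe()["eef_pos"])
robot.move_ptp((.5595,-.1822,.40),Ry(7.13)); c=snap("wrist","wb2");w=cloud(c); w[300:]=np.nan
for b in((.162,.182),(.155,.182)): print("blue",rect(w,.5595,-.1822,*b,r=.1))
q=w.reshape(-1,3);q=q[(np.hypot(q[:,0]-.5595,q[:,1]+.1822)<.1)&(q[:,2]>.16)&(q[:,2]<.19)];print(np.histogram(q[:,2],bins=np.arange(.165,.181,.001)))
o=robot.observe();print(o["joint_pos"],o["eef_pos"],o["ft_force"],o["t"])
E
```

```text
bay [5.25300e-01 1.99800e-01 1.72400e-01 6.61000e-02 1.48138e+01 9.03000e+02]
bay [5.31000e-01 2.01400e-01 1.60100e-01 6.58000e-02 1.48043e+01 6.09000e+02]
bay [5.25700e-01 1.99900e-01 1.81700e-01 3.36000e-02 1.49793e+01 5.71000e+02]
(array([ 28,  22,  49,  99, 203, 294, 238,  71,   5,   0,   1,   2,   1,
         0,   0]), array([0.095, 0.096, 0.097, 0.098, 0.099, 0.1  , 0.101, 0.102, 0.103,
       0.104, 0.105, 0.106, 0.107, 0.108, 0.109, 0.11 ]))
[ 1.96515107e+01  9.78176646e+00  8.98665611e+01 -1.20881556e-02
  8.03487111e+01 -8.51227748e+01] [0.52409635 0.199721   0.39999649]
blue [ 5.5990e-01 -1.8130e-01  1.4750e-01  6.6100e-02  7.0924e+00  2.0270e+03]
blue [ 5.5990e-01 -1.8130e-01  1.4750e-01  6.6100e-02  7.0924e+00  2.3160e+03]
(array([ 98,  73,  45,  33, 122, 303, 438, 317,  51,   2,   0,   0,   0,
         0,   0]), array([0.165, 0.166, 0.167, 0.168, 0.169, 0.17 , 0.171, 0.172, 0.173,
       0.174, 0.175, 0.176, 0.177, 0.178, 0.179, 0.18 ]))
[-1.91694196e+01  1.24642913e+01  8.65603810e+01  5.60959603e-03
  8.09788427e+01  6.36490943e+01] [ 0.55955581 -0.18189288  0.39998222] [-0.05132167  0.52717051 -0.12770895] 6.4917
```

```bash
python3 - <<'E'
from h import *
R=Ry(7.1); p=np.array([.5599,-.1813,.143])
robot.move_ptp(p+[0,0,.08],R); robot.move_straight(p,rate=.08)
o=robot.observe();print(o["eef_pos"],o["ft_force"])
robot.set_gripper(0.0); o=robot.observe();print(o["eef_pos"],o["ft_force"],o["gripper_width"],o["grasp_force"])
robot.move_straight(p+[0,0,.02],rate=.04); print(robot.observe()["ft_force"])
robot.move_straight(p+[0,0,.17],rate=.15); robot.sleep(.3)
o=robot.observe();print(o["eef_pos"],o["ft_force"],o["wrist_torque"],o["gripper_width"],o["grasp_force"],o["t"])
snap("wrist","g1");snap("side","g1s")
a=cv2.imread("pics/g1.png");b=cv2.imread("pics/g1s.png");cv2.imwrite("pics/g.png",cv2.resize(np.vstack([a,b[100:300]]),(533,500)))
E
```

```text
[ 0.56029212 -0.18144279  0.14348127] [ 0.02974876 -0.78184515 -0.68558564]
[ 0.56022078 -0.18158346  0.14339233] [ 0.88997337 -2.13661323  2.58604959] 0.7512509229141584 29.942528307437897
[-0.41161226  0.56720321 -1.75695265]
[ 0.55973433 -0.18125377  0.31241557] [ 0.15319645 -0.26100322 -2.19626202] [0.0625545  0.0869573  0.02512563] 0.750213096474332 29.92338627576828 10.9583
```

View pics/g.png

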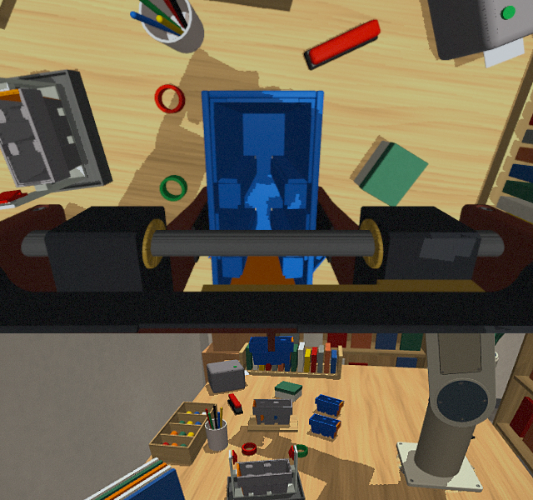

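The bin is held straight. Its end rim is at the top of the wrist view, around (262,95). I'll check where that end sits in the tool frame and how level it is, then carry it over.

```bash
python3 - <<'E'
from h import *
c=dict(np.load("pics/g1.npz"));w=cloud(c)[:240].reshape(-1,3);h=cv2.cvtColor(c["image"][:240],cv2.COLOR_RGB2HSV).reshape(-1,3)
o=robot.observe();t=(w-o["eef_pos"])@o["tcp_rot"]
m=(h[:,0]>100)&(h[:,0]<130)&(h[:,1]>100)&(np.abs(t[:,2])<.06)&(np.abs(t[:,0])<.1)&(np.abs(t[:,1])<.05)
q=t[m&(t[:,2]<-.024)];print(len(q),q.min(0),q.max(0))
e=q[q[:,0]>.066];print("end rim z",np.median(e[:,2]),np.percentile(e[:,0],[50,95,99,100]))
for lo,hi in((.0,.03),(.03,.05),(.05,.066)):
    k=q[(q[:,0]>lo)&(q[:,0]<hi)]
    if len(k): print(lo,np.median(k[:,2]),k[:,1].min(),k[:,1].max())
R=Ry(194.9);b=np.array([.5255,.1999,0])
robot.move_ptp(b+[0,0,.31],R);robot.move_straight(b+[0,0,.20],rate=.1);robot.sleep(.3)
o=robot.observe();print(o["eef_pos"],o["tcp_rot"].round(4).tolist(),o["ft_force"],o["wrist_torque"],o["t"])
snap("side","p1");snap("scene","p1s")
a=cv2.imread("pics/p1.png")[150:330,200:440];d=cv2.imread("pics/p1s.png")[90:240,260:460]
cv2.imwrite("pics/p.png",np.hstack([cv2.resize(a,(400,300)),cv2.resize(d,(400,300))]))
E
```

```text
5288 [ 0.01037602 -0.03472775 -0.03070883] [ 0.07377978  0.03125958 -0.02400918]
end rim z -0.027716140877014683 [0.07066829 0.07363449 0.0737022  0.07377978]
0.0 -0.027819384363915938 -0.03472775394388194 0.03123254590170201
0.03 -0.027562619594061824 -0.034250479962836027 0.031148211688745226
0.05 -0.02752736151369558 -0.03422911391823616 0.03125957973848635
[0.52563477 0.19996271 0.2003491 ] [[-0.9664, -0.2571, 0.0006], [-0.2571, 0.9664, 0.0002], [-0.0006, 0.0001, -1.0]] [ 0.49089653 -0.48121326 -3.51036812] [ 0.0793488  -0.01736913  0.0388732 ] 14.825
```

View pics/p.png

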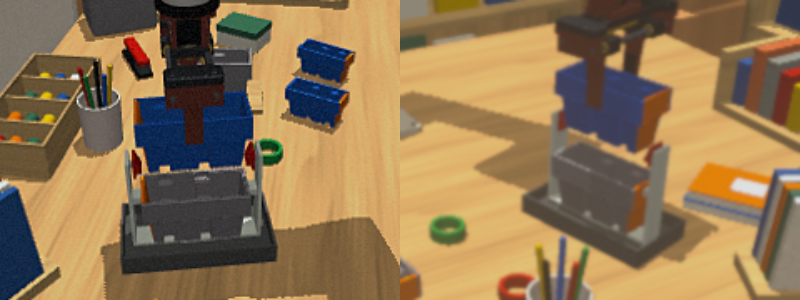

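The bin lines up over the bay with the orange ends matching (left at (140,190), right at (655,110)). The camera shows the held bin 1.6 mm toward tool -y, so I'll shift by that amount and descend with force guards.

```bash
cat >> h.py <<'E'
def F(n=5):
    f=[]
    for _ in range(n): f.append(robot.observe()["ft_force"]); robot.sleep(.01)
    return np.mean(f,0)
E
python3 - <<'E'
from h import *
b=np.array([.5253,.2009,0]);R=Ry(194.9)
robot.move_straight(b+[0,0,.195],rate=.05); robot.sleep(.2); f0=F(10);print("f0",f0.round(2));np.save("f0.npy",f0)
for z in np.arange(.190,.1579,-.004):
    robot.move_straight(b+[0,0,z],R,rate=.04); f=F(3)-f0
    o=robot.observe();print(round(z,4),o["eef_pos"].round(4),f.round(1),o["wrist_torque"].round(2),round(o["t"],2))
    if abs(f[2])>6 or np.hypot(*f[:2])>6: break
E
```

```text
f0 [-0.    0.11 -2.49]
0.19 [0.5251 0.2008 0.1897] [ 0.2 -0.  -0.6] [ 0.13 -0.08  0.02] 15.76
0.186 [0.5251 0.2008 0.1857] [ 0.3 -0.2 -0.6] [ 0.14 -0.07  0.06] 16.03
0.182 [0.5252 0.2008 0.1818] [-0.2  0.  -0.5] [ 0.11 -0.04  0.03] 16.31
0.178 [0.5251 0.2008 0.1778] [-0.3 -0.  -0.9] [ 0.08 -0.04  0.03] 16.58
0.174 [0.5252 0.2008 0.1738] [ 0.2 -0.1 -0.5] [ 0.11 -0.01 -0.01] 16.86
0.17 [0.5252 0.2008 0.1698] [-0.1 -0.1 -0.1] [ 0.1  -0.01  0.03] 17.13
0.166 [0.5252 0.2009 0.1658] [ 0.3  0.  -0.7] [ 0.1  -0.12  0.02] 17.41
0.162 [0.5252 0.2008 0.1618] [-0.1 -0.2  0.4] [ 0.11 -0.07 -0.01] 17.68
0.158 [0.5251 0.2008 0.1578] [-0.3  0.  -0.2] [ 0.07 -0.02  0.02] 17.96
```

```bash
python3 - <<'E'
from h import *
b=np.array([.5253,.2009,0]);R=Ry(194.9);f0=np.load("f0.npy")
z=.158
while z>.1145:
    z-=.002
    robot.move_straight(b+[0,0,z],R,rate=.03); f=F(3)-f0
    o=robot.observe();print(round(z,4),(b[:2]*1e3).round(1),o["eef_pos"].round(4),f.round(1),o["wrist_torque"].round(2),round(o["t"],2))
    if f[2]>13 or np.hypot(*f[:2])>8: break
    if np.hypot(*f[:2])>1.5: b[:2]+=np.clip(f[:2]*1.5e-4,-5e-4,5e-4)
np.save("b.npy",b)
E
```

```text
0.156 [525.3 200.9] [0.5255 0.201  0.1561] [ 0.9 -0.2  0.2] [ 0.13 -0.17  0.03] 18.23
0.154 [525.3 200.9] [0.5258 0.201  0.1542] [1.3 0.5 1.1] [ 0.16 -0.29 -0.07] 18.51
0.152 [525.3 200.9] [0.5255 0.201  0.1522] [1.3 0.4 3.9] [ 0.16 -0.2  -0.03] 18.78
0.15 [525.3 200.9] [0.5253 0.2009 0.1501] [0.5 0.2 4.7] [ 0.15 -0.09 -0.01] 19.06
0.148 [525.3 200.9] [0.5253 0.2009 0.148 ] [0.8 0.5 5.8] [ 0.11 -0.08 -0.02] 19.33
0.146 [525.3 200.9] [0.5253 0.2009 0.146 ] [-0.   0.1  6.9] [ 0.21 -0.12  0.02] 19.61
0.144 [525.3 200.9] [0.5248 0.2008 0.1434] [ 1.  -0.2  1.3] [ 0.23 -0.31 -0.06] 19.88
0.142 [525.3 200.9] [0.5251 0.2008 0.1418] [0.7 0.7 1.8] [ 0.2  -0.18  0.06] 20.16
0.14 [525.3 200.9] [0.5252 0.2009 0.1399] [0.8 0.3 2.4] [ 0.16 -0.17  0.05] 20.43
0.138 [525.3 200.9] [0.5252 0.2009 0.1379] [ 0.3 -0.2  2.3] [ 0.16 -0.14 -0.06] 20.71
0.136 [525.3 200.9] [0.5252 0.2009 0.1359] [0.4 0.5 2.4] [ 0.12 -0.17 -0.02] 20.98
0.134 [525.3 200.9] [0.5252 0.2009 0.1339] [ 0.6 -0.1  2.4] [ 0.16 -0.12  0.03] 21.26
0.132 [525.3 200.9] [0.5252 0.2009 0.1319] [1.  0.3 2.4] [ 0.15 -0.15 -0.06] 21.53
0.13 [525.3 200.9] [0.5253 0.2009 0.1299] [0.9 0.2 2.3] [ 0.09 -0.19 -0.01] 21.81
0.128 [525.3 200.9] [0.5252 0.2009 0.1279] [ 0.7 -0.3  1.7] [ 0.16 -0.12  0.02] 22.08
0.126 [525.3 200.9] [0.5252 0.2009 0.1259] [0.8 0.6 2.6] [ 0.13 -0.18 -0.05] 22.36
0.124 [525.3 200.9] [0.5252 0.2009 0.1239] [0.8 0.3 2.7] [ 0.17 -0.15 -0.01] 22.63
0.122 [525.3 200.9] [0.5252 0.2009 0.1219] [0.6 0.  2.5] [ 0.13 -0.14  0.  ] 22.91
0.12 [525.3 200.9] [0.5252 0.2009 0.1199] [ 1.  -0.1  2.2] [ 0.17 -0.16  0.02] 23.18
0.118 [525.3 200.9] [0.5252 0.2009 0.1179] [0.3 0.3 2.3] [ 0.14 -0.08  0.01] 23.46
0.116 [525.3 200.9] [0.5252 0.2009 0.1159] [0.6 0.2 2. ] [ 0.15 -0.18 -0.02] 23.73
0.114 [525.3 200.9] [0.5253 0.2009 0.1139] [ 1.5 -0.1  2.5] [ 0.17 -0.11 -0.02] 24.01
```

```bash
python3 - <<'E'
from h import *
b=np.load("b.npy");R=Ry(194.9);f0=np.load("f0.npy")
z=.114
while z>.1:
    z-=.001 if z>.1085 else .0005
    robot.move_straight(b+[0,0,z],R,rate=.02); f=F(3)-f0
    o=robot.observe();print(round(z,4),o["eef_pos"].round(4),f.round(1),round(o["grasp_force"],1),round(o["t"],2))
    if f[2]>12 or np.hypot(*f[:2])>7: break
snap("side","q1");snap("scene","q1s")
a=cv2.imread("pics/q1.png")[200:320,240:400];d=cv2.imread("pics/q1s.png")[120:225,310:430]
cv2.imwrite("pics/q.png",np.hstack([cv2.resize(a,(400,300)),cv2.resize(d,(400,350))[:300]]))
E
```

```text
0.113 [0.5253 0.2009 0.113 ] [ 0.7 -0.   2.9] 29.9 24.28
0.112 [0.5254 0.2009 0.112 ] [-0.1 -0.7  3.5] 29.9 24.56
0.111 [0.5254 0.2008 0.111 ] [ 1.6 -1.2  4.2] 29.9 24.83
0.11 [0.5254 0.2008 0.11  ] [ 1.3 -2.2  4.5] 29.9 25.11
0.109 [0.5254 0.2007 0.109 ] [ 1.9 -3.6  5.4] 29.9 25.38
0.108 [0.5255 0.2007 0.108 ] [ 2.7 -5.2  6.5] 29.9 25.66
0.1075 [0.5252 0.2005 0.1072] [ 3.3 -5.5  2.6] 29.9 25.93
0.107 [0.5252 0.2004 0.1067] [ 2.4 -5.8  3.4] 29.9 26.21
0.1065 [0.5252 0.2004 0.1063] [ 2.6 -5.3  4.4] 29.9 26.48
0.106 [0.5253 0.2004 0.106 ] [ 2.  -5.8  5.9] 29.9 26.76
0.1055 [0.5253 0.2004 0.1056] [ 1.7 -6.   7.5] 29.9 27.03
0.105 [0.5254 0.2004 0.1053] [ 0.8 -5.9  9.4] 29.9 27.31
0.1045 [0.5254 0.2005 0.105 ] [ 0.8 -6.4 11.2] 29.9 27.58
0.104 [0.5254 0.2004 0.1046] [ 0.7 -6.1 12.9] 29.9 27.86
```

View pics/q.png

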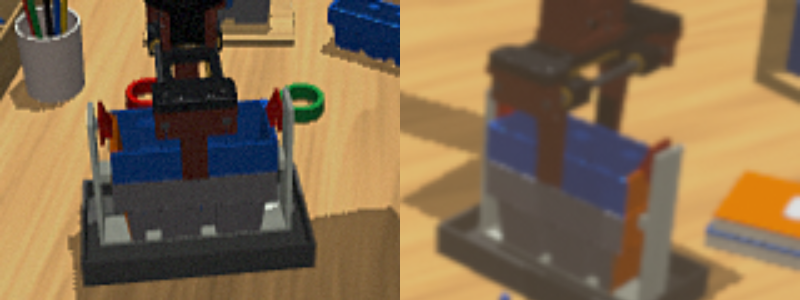

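Force dropped at z=0.1075, which is the catches snapping. Both catches look tucked over the rim, at left-crop (105,120) and (278,100). I'll relax the side load, release, retreat and check.

```bash
python3 - <<'E'
from h import *
b=np.load("b.npy");R=Ry(194.9);f0=np.load("f0.npy")
b[1]-=.0012
robot.move_straight(b+[0,0,.1050],R,rate=.02);print((F()-f0).round(1))
robot.set_gripper(1.0);o=robot.observe();print(o["ft_force"].round(1),o["gripper_width"],o["grasp_force"],o["t"])
robot.move_straight(b+[0,0,.16],R,rate=.08)
robot.move_ptp(b+[0,0,.40],R);robot.sleep(.2)
c=snap("wrist","z1");w=cloud(c);w[300:]=np.nan
print(rect(w,.525,.2005,.125,.145,r=.082),rect(w,.525,.2005,.145,.17))
h=cv2.cvtColor(c["image"],cv2.COLOR_RGB2HSV).reshape(-1,3);p=w.reshape(-1,3)
t=(p-[.5253,.2003,0])@Ry(14.87)
k=(h[:,0]>100)&(h[:,0]<130)&(h[:,1]>100)&(np.abs(t[:,0])<.076)&(np.abs(t[:,1])<.036)&(p[:,2]>.127)
for s in(-1,1): print("rim z",np.median(p[k&(t[:,0]*s>.03),2]),np.median(p[k&(t[:,1]*s>.03),2]))
o=dict(np.load("pics/wa2.npz"));wo=cloud(o);wo[300:]=np.nan
for n,cc,ww in(("before",o,wo),("after",c,w)):
    hh=cv2.cvtColor(cc["image"],cv2.COLOR_RGB2HSV).reshape(-1,3);pp=ww.reshape(-1,3);tt=(pp-[.5253,.2003,0])@Ry(14.87)
    r=((hh[:,0]<6)|(hh[:,0]>172))&(hh[:,1]>150)&(np.abs(tt[:,1])<.03)&(np.abs(tt[:,0])<.11)&(pp[:,2]>.138)
    for s in(-1,1): q=tt[r&(tt[:,0]*s>0)];print(n,s,len(q),np.percentile(q[:,0],[2,50,98]).round(4))
print(robot.observe()["t"])
d=snap("side","z1s")["image"][210:310,250:390,::-1];e=c["image"][60:230,200:440,::-1]
cv2.imwrite("pics/z.png",np.hstack([cv2.resize(d,(400,300)),cv2.resize(e,(400,300))]))
E
```

```text
[ 0.2 -1.4  8.8]
[-0.2  0.1  0.3] 1.0021449410490104 0.0 28.8
[5.242e-01 2.008e-01 1.490e-01 6.600e-02 1.488e+01 1.714e+03] [5.25200e-01 1.99900e-01 1.80800e-01 3.37000e-02 1.47744e+01 5.39000e+02]
rim z 0.13427485192947725 0.13478688903267794
rim z 0.13351101984727487 0.13489169328355813
before -1 159 [-0.0813 -0.0762 -0.071 ]
before 1 188 [0.0696 0.0748 0.0803]
after -1 145 [-0.0814 -0.0775 -0.0725]
after 1 196 [0.0698 0.0752 0.0808]
30.8333
```

View pics/z.png

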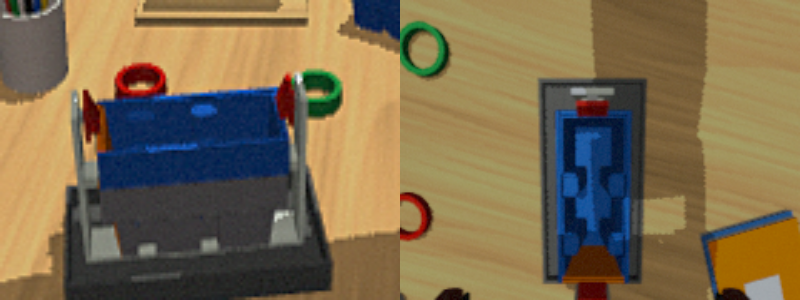

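Red nose edges match the earlier view to about 1 mm, but the -x catch needs a closer check. I'll repeat the first bay view and compare directly, plus one closer view.

```bash
python3 - <<'E'
from h import *
R=np.array([[0,1,0],[1,0,0],[0,0,-1.]])
robot.move_ptp((.53,.205,.40),R);robot.sleep(.2); c=snap("wrist","y1")
robot.move_ptp((.525,.200,.30),R);robot.sleep(.2); d=snap("wrist","y2")
for n,cc in(("before",dict(np.load("pics/wa.npz"))),("after",c),("close",d)):
    ww=cloud(cc);ww[330:]=np.nan
    hh=cv2.cvtColor(cc["image"],cv2.COLOR_RGB2HSV).reshape(-1,3);pp=ww.reshape(-1,3);tt=(pp-[.5253,.2003,0])@Ry(14.87)
    r=((hh[:,0]<6)|(hh[:,0]>172))&(hh[:,1]>150)&(np.abs(tt[:,1])<.03)&(np.abs(tt[:,0])<.11)&(pp[:,2]>.138)
    for s in(-1,1): q=tt[r&(tt[:,0]*s>0)];print(n,s,len(q),np.percentile(q[:,0],[2,50,98]).round(4),pp[r&(tt[:,0]*s>0),2].min())
print(robot.observe()["t"])
a=cv2.imread("pics/wa.png")[110:230,240:400];b=c["image"][110:230,240:400,::-1]
e=d["image"][60:280,200:440,::-1]
cv2.imwrite("pics/y.png",np.vstack([np.hstack([cv2.resize(a,(400,300)),cv2.resize(b,(400,300))]),np.hstack([cv2.resize(e,(400,300)),np.zeros((300,400,3),np.uint8)])]))
E
```

```text
before -1 819 [-0.0804 -0.0398 -0.0356] 0.1389510773708198
before 1 1403 [0.0471 0.0711 0.0898] 0.1411909676651496
after -1 825 [-0.0805 -0.0396 -0.0356] 0.13931793610167192
after 1 1385 [0.0472 0.0718 0.0894] 0.14105194500342605
close -1 986 [-0.0807 -0.0452 -0.0404] 0.13830640692864687
close 1 1499 [0.0424 0.0737 0.0846] 0.13803199573778718
33.475
```

View pics/y.png

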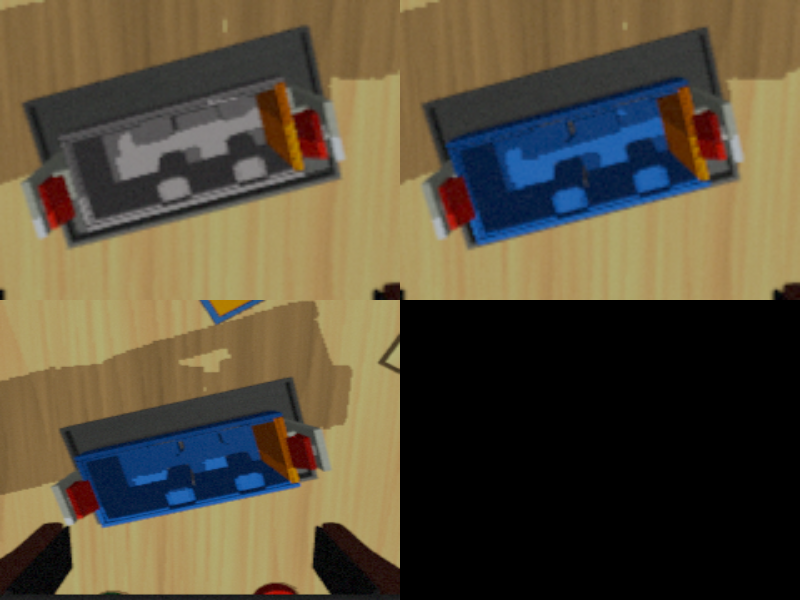

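Before and after match: the left nose spans x 38–75 in the first crop and 438–475 in the second, and the right nose 292–328 and 692–727. Both catches are back at their sprung-in position, and the bin is level with its rim at 0.134. Handing in.

```bash
python3 -c "
from workcell import robot
print(robot.hand_in())"
```

```text
the job is handed in; nothing more can be done
None
```

The blue bin is nested in the grey bay bin with orange ends matching, both catches look snapped back over its rim in the camera views, and it is released; the job is handed in, with the highest press reading about 13 N down (6 N sideways), about 33.5 s used, and no verdict returned.

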